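Test the burning pen, then hold the nib case's spring lid at its marker

ROBOT

A 6-joint arm with a two-finger parallel gripper is mounted at the origin on the work surface. World frame = base frame: x ahead of the robot, y to its left, z up, the work surface at z = 0. Lengths are in m, angles in rad, forces in N, time in s.
With the tool pointing down it reaches from about 0.275 to 0.85 m from the base axis. Payload 5.2 kg.
Tool frame: the origin (TCP) lies between the finger pads; the fingertips stand 11 mm ahead of it and the grasp point (between the pads) lies 8 mm behind it; z points along the fingers, y is the line along which they close (so a half turn about z gives the same grasp; the last joint's range is limited). The gripper opens to 85 mm and grips with 20 to 120 N. Pads are 22 mm wide; open, the fingers measure 114 mm over their backs; the gripper's body (76 mm by 85 mm) begins 54 mm behind the grasp point. The pads swing forward as they close: fully open they stand 13 mm farther back than shut.
Start: joints at [-1.511, 0.259, 1.535, -0, 1.348, -0.203], TCP at [0.143, -0.531, 0.242] pointing down, gripper open.
Joint ranges: [-3.14, 3.14], [-0.91, 2.08], [0.19, 2.58], [-1.22, 4.36], [0.22, 2.71], [-3.12, 3.12]. Speed limits (rad/s): [2.57, 2.57, 3.14, 3.14, 3.14, 3.14].

INTERFACE

Orientations are given as a rotation vector (axis times angle).
In Python, from plant import telemetry, eyes, ticket gives the robot as it stands.
- The arm moves only by the shell command python3 -m handwheel 'ROWS' [FORCE]. ROWS is JSON, one flat list of numbers, 5 for each row, row after row: the shift along the tool's x, y, z in m, then the turn about the tool's z in rad, then the finger opening in m, from 0 to 0.0854. In form: [x, y, z, spin, fingers, x, y, z, spin, fingers, ...]. A call has 1 to 20 rows; each row shifts and turns the commanded pose from where the row before left it, along the tool's axes as they then stand; what a row does not reach is not made up. A row lasts 1/8 s, in which the tool goes at most 62.5 mm and 10.7 degrees, less where a joint would pass 70% of its speed; a pose out of reach is approached as far as the arm can. A call with a gripper value outside its range is refused whole. The fingers move at their own pace and stop on an object; FORCE is the grip in N (left out, the last holds). Time passes only in rows, so rows that do not move let the fingers close. It gives the time, the measured TCP pose, the force, the opening and the grip force at its end, in the units of the state.
- telemetry.read_state(): the state, without advancing time (a new reading comes with each control period).
- eyes.get_image(name): name is "scene" or "top"; returns a dict with "color" (420x560x3 uint8, red, green, blue), "intrinsics" (3x3 intrinsics, pixels), "R" (3x3) and "t" (3): a world point X has camera coordinates R X + t. Camera axes: x right, y down, z forward; pixel columns grow to the right and rows downward; lengths in m; the calibration is good to about 2 mm. A picture is of the moment at which its call begins. There is no depth.
- ticket.hand_in(): hands the job in; it is judged then, once.
The state is a dict: "t": time; "joint_pos": joint angles; "qd": joint speeds; "effort": joint torques, N m; "eef_pos": TCP position; "tcp_rot": TCP orientation; "contact_force": force on the tool from outside, world axes, zero at the start; "wrist_torque": the same for the moment, N m; "finger_gap": finger opening in m; "gripper_force": force on a finger pad.
Only numpy, scipy, OpenCV 4.12 (cv2) and the standard library are available. Lean on these libraries where they do the work, as an engineer would, in place of code of your own. Each camera call takes 0.05 s, during which the arm holds its last target. There are 200 camera calls.

TASK

Take the burning pen upright out of its wooden block and check its nib on the tester: press down the round stud with the pen's tip, then the square stud, then put the pen back upright in its block, seated on its collar, and let it go. Then lift the spring lid of the spare-nib case by its bar until the lid's pointer lines up with the black marker on the arc beside it, and finish while still holding the lid there with the gripper, so that a workmate can reach in for a new nib. Leave the marker and the other things on the bench where they are.

Things in the scene. Friction and masses are not known exactly. Their poses are not given: they have to be found in the camera images.
- pen: cordless burning pen standing upright, tip down, in the wooden block; 147 mm long. Origin at the pointed tip, z axis up along the pen. From the tip: steel nib to 31 mm, 16 mm diameter neck from 31 to 50 mm, black collar 34 mm diameter from 50 to 56 mm, then the round handle 20 mm diameter (black, then yellow) from 56 to 147 mm, to be gripped there. About 60 g, loose
- holder: wooden pen block, fixed, 62 x 62 mm, 70 mm high, with an upright through hole of 21 mm diameter in the middle (3 mm chamfer at the mouth). Origin at the centre of its underside, on the table. With the pen home, the collar rests on the block's top and the pen's tip is 20 mm above the table
- tester: nib tester, fixed grey box 66 (x) x 130 (y) x 45 mm high; origin at the centre of its underside. Two brass studs stand out of its top: the round one at y = +36 mm, the square one at y = -36 mm
- round_top (a point): centre of the top face of the round stud, 18 mm diameter, 55 mm above the table when up
- square_top (a point): centre of the top face of the square stud, 17 x 17 mm, 55 mm above the table when up
- round_stud (a joint): how far the round stud is pressed down: 0 up, 0.008 m fully down; light spring, 0.5 N at first and 4 N fully down; it counts as pressed beyond 0.002 m, for 0.2 s
- square_stud (a joint): the same for the square stud
- case: spare-nib case, fixed grey box 180 (x) x 220 (y) x 80 mm high; origin at the centre of its underside; the lid's hinge line is its far (+x) top edge, along y; its front is -x
- lid (a joint): opening angle of the lid, rad: 0 shut, grows as the front edge rises, stop at 1.3. A spring shuts it: about 0.4 N m plus 0.5 N m per rad, besides the lid's weight (0.3 kg or so), i.e. 3 to 8 N up at the bar
- cover: the aluminium lid, 182 x 224 x 6 mm, with its bar and pointer; origin at the middle of the hinge line, which stays 80 mm above the table; its x axis runs from front to hinge, its y axis along the hinge, z out of its top; turns with the lid. A dark pointer blade (55 x 14 mm) sticks out of its -y side, 130 mm from the hinge line
- lift_bar (a point): middle of the lid's bar: round steel, 12 mm diameter, 112 mm long along the case's y, at 185 mm in front of the hinge line and 40 mm above the lid's underside (120 mm above the table when shut; 34 mm above the lid's top face, 3 mm beyond its front edge). Two posts at 50 mm either side of the middle. The bar turns with the lid about the hinge line; a gripper that stays upright can let the bar turn in its fingers
- lid_hinge (a point): middle of the lid's hinge line on the case; axes as the case's
- marker (a joint): where the black marker is set on the arc: the lid angle, rad, at which the lid's pointer is exactly in line with it (0.4 to 0.8). Stiff, must not be moved
- marker_tip (a point): point of the black marker at the arc, 130 mm from the hinge line, 130 mm to the -y side of the case's middle; its x axis is parallel to the lid's x axis when the lid is at the marker
- sanding_block: bystander, to be left alone: cork sanding block 50 x 90 x 30 mm
- brush: bystander, to be left alone: hand brush, 140 mm long, lying down
- eraser: bystander, to be left alone: white eraser 45 x 22 x 13 mm
- tape: bystander, to be left alone: flat cardboard tape ring, 96 mm across, 25 mm high
- coasters: bystander, to be left alone: stack of wooden coasters, 72 mm across, 36 mm high
- mug: bystander, to be left alone: blue ceramic mug, 80 mm across, 90 mm high
There are look-alikes about, which are no part of the job. What is meant by the pen is not red, and is the smaller of those in its own colour. There is more than one size of the holder; the one meant has the size given above.

How it is judged:
On the way, in this order (a step that is already met when the one before it is completed fails the run):
1. the pen's tip presses the round stud down (value of joint round_stud above 0.002 m and distance between pen and round_top below 0.009 m), for 0.2 s.
2. the pen's tip presses the square stud down (value of joint square_stud above 0.002 m and distance between pen and square_top below 0.009 m), for 0.2 s.
3. the pen stands seated in its block, let go (horizontal distance between pen and holder below 0.008 m and height (world z) of pen below 0.024 m and angle between pen's own z axis and vertical below 0.12 rad and contact force between the fingers and pen below 0.05 N and linear speed of pen below 0.03 m/s), for 0.2 s.
At the end, for the whole second after the job is handed in: Fingers hold the lid (contact above 1 N), still (below 0.1 rad/s), within 0.07 rad of the marker's angle; the pen is upright in its block (tip below 24 mm and within 8 mm of the block's axis), untouched and at rest; all through the last second (all of step 3 and angle between the x axis of cover and the x axis of marker_tip, either way round below 0.07 rad and value of joint lid above 0.3 rad and angular speed of cover below 0.1 rad/s and contact force between the fingers and cover above 1 N); the arm keeps its last pose, push and grip.
It fails at once if the marker is pushed along the arc (distance of marker_tip from where it was at the start of the episode above 0.006 m).
It fails at once if a bystander is disturbed (moved more than 30 mm) (distance of any of sanding_block, brush, eraser, tape, coasters, mug from where it was at the start of the episode above 0.03 m).
It also fails if it takes over 67 s, if anything falls off the work surface, if the arm or the gripper's body presses on something with over 40 N, if the wrist force passes 120 N, or if a joint passes its speed limit or range.

## Working session

There is one attempt and no reset: what is moved stays moved. The work goes in short steps, Python scripts to look and compute and a shell command to move; the robot and the scene stay as the last step left them, time stands still between calls to the robot, and variables do not carry over. Pictures are saved under pics/ and viewed, at most 10 in all, crops included, and the job is handed in when it is done.

```bash
ls; mkdir -p pics; cat > h.py <<'E'
import numpy as np,cv2
from plant import telemetry, eyes
def snap(name,fn=None):
    d=eyes.get_image(name)
    if fn: cv2.imwrite('pics/'+fn,d['color'][:,:,::-1])
    return d
def ray(d,u,v,z):
    K,R,t=[np.array(d[k]) for k in('intrinsics','R','t')]
    c=-R.T@t; r=R.T@np.linalg.inv(K)@np.array([u,v,1.]); return c+r*(z-c[2])/r[2]
def proj(d,X):
    K,R,t=[np.array(d[k]) for k in('intrinsics','R','t')]
    p=K@(R@np.array(X)+t); return p[:2]/p[2]
E
python3 - <<'E'
from h import *
import pickle
for n in('top','scene'):
    d=snap(n,n+'0.png'); pickle.dump(d,open(n+'0.pkl','wb'))
    print(n,np.round(-np.array(d['R']).T@d['t'],3),np.round(d['intrinsics'],1).tolist())
s=telemetry.read_state();print(s)
E
```

```text
pics
top [0.434 0.008 1.244] [[447.2, 0.0, 278.3], [0.0, 447.2, 209.3], [0.0, 0.0, 1.0]]
scene [ 1.247 -0.56   1.098] [[532.2, 0.0, 277.1], [0.0, 532.2, 215.1], [0.0, 0.0, 1.0]]
{'t': 0.1, 'joint_pos': array([-1.51080812e+00,  2.59271074e-01,  1.53595687e+00, -8.68785930e-06,
        1.34799913e+00, -2.02785531e-01]), 'qd': array([ 0.00058215, -0.00035249, -0.00307389,  0.00099141, -0.0009283 ,
        0.00210495]), 'effort': array([ 2.77549698e-03, -4.46969318e+01, -2.91246969e+01, -2.18113273e-04,
        6.33349613e-03,  4.68290511e-05]), 'eef_pos': array([ 0.14286813, -0.53065679,  0.24156403]), 'tcp_rot': array([-3.11289855e+00, -4.11366823e-01, -1.69787578e-04]), 'contact_force': array([ 0.1410415 , -0.09548227,  0.23212939]), 'wrist_torque': array([-0.02113771, -0.04838215,  0.01670349]), 'gripper_force': 0.0, 'finger_gap': 0.08507799834554204}
```

View pics/top0.png

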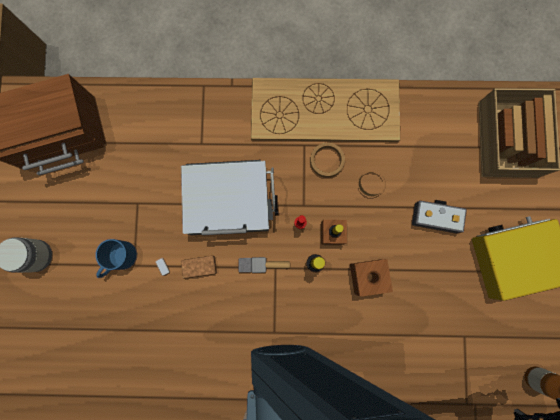

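View pics/scene0.png

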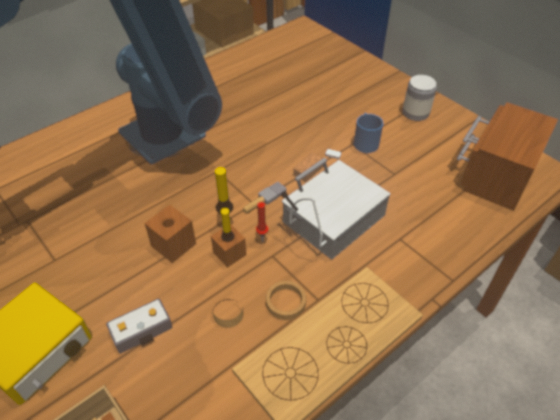

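The top view shows three pens: yellow in a block at (337,230), a bigger yellow one standing free at (317,263), and a red one at (301,222). There are two blocks: a small one at (335,232) and a large empty one at (371,278). The pen should be the smaller yellow one in the small block. The tester is at (440,215), the case at (226,198) and the marker near (277,205). I'll check this in an enlarged crop.

```bash
python3 - <<'E'
import cv2,numpy as np
t=cv2.imread('pics/top0.png');s=cv2.imread('pics/scene0.png')
r=lambda a,f:cv2.resize(a,None,fx=f,fy=f,interpolation=cv2.INTER_CUBIC)
A=r(t[155:305,270:470],4)[:300*2]   # 800x600
cv2.imwrite('pics/c1.png',A)
B=r(s[155:355,100:400],2.66)[:600,:800]; cv2.imwrite('pics/c2.png',B)
E
```

```text
(no output)
```

View pics/c1.png

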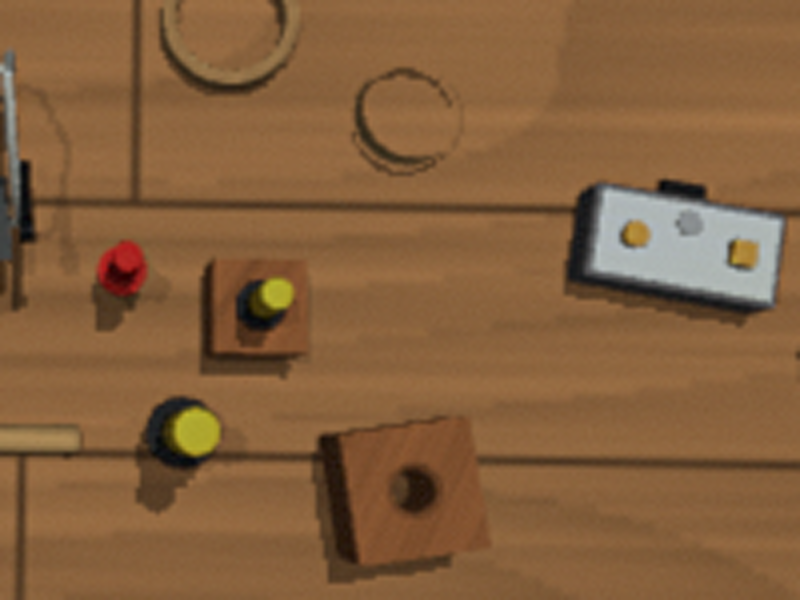

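View pics/c2.png

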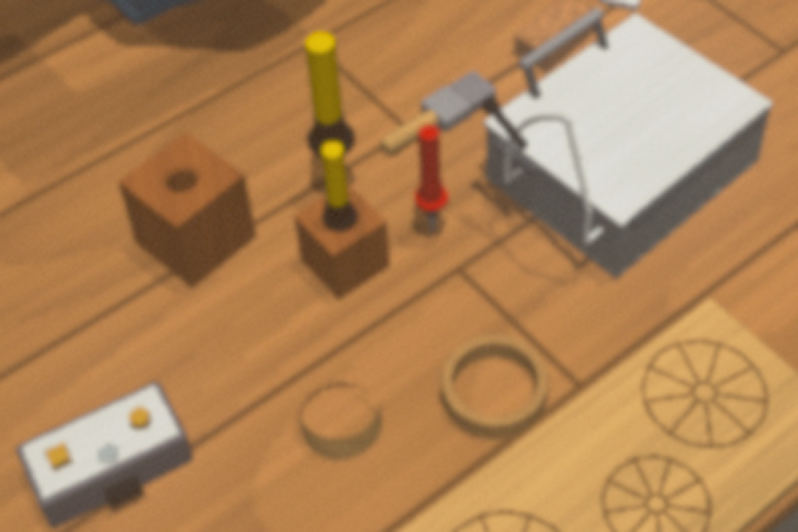

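Confirmed: the pen is the small yellow one, in the small 62 mm block at crop (258,307). The tall yellow pen stands alone, and the larger block is the wrong size. Round stud is at crop (636,234), square stud at (743,254). Next I'll compute positions.

```bash
python3 - <<'E'
from h import *
import pickle
T=pickle.load(open('top0.pkl','rb'));S=pickle.load(open('scene0.pkl','rb'))
f=lambda u,v:(270+(u+.5)/4-.5,155+(v+.5)/4-.5)
g=lambda u,v:(100+(u+.5)/2.66-.5,155+(v+.5)/2.66-.5)
P=lambda n,X:print(n,np.round(X,4).tolist())
def tri(p,q):
    M=lambda d:np.array(d['intrinsics'])@np.c_[d['R'],d['t']]
    X=cv2.triangulatePoints(M(T),M(S),np.array(p,float).reshape(2,1),np.array(q,float).reshape(2,1));return (X[:3]/X[3]).ravel()
def cen(d,box,lo,hi):
    h=cv2.cvtColor(d['color'],cv2.COLOR_RGB2HSV);m=cv2.inRange(h,lo,hi);x0,y0,x1,y1=box
    ys,xs=np.nonzero(m[y0:y1,x0:x1]);return xs.mean()+x0,ys.mean()+y0,len(xs)
for n,b in(('round',(420,205,436,222)),('square',(448,210,463,227))):
    c=cen(T,b,(12,120,100),(30,255,255));P(n,[*c,*ray(T,*c[:2],.055)])
c=cen(T,(330,220,350,240),(24,150,110),(35,255,255));P('pentop',[*c,*ray(T,*c[:2],.167)])
P('collar',ray(T,*f(262,307),.076))
cs=[ray(T,*f(*p),.07) for p in((213,260),(306,262),(308,355),(210,353))];P('block',np.mean(cs,0))
for c_ in cs:P(' ',c_)
P('tri pentop',tri(c[:2],g(333,148)));P('tri round',tri(f(636,234),g(139,417)));P('tri sq',tri(f(743,254),g(57,456)))
P('tall top',tri(f(194,432),g(320,42)));P('red top',tri(f(125,252),g(430,132)))
# case lid corners from top image (z .086)
for p in((182,165),(266,161),(270,231),(188,234)):P('lid',ray(T,*p,.086))
P('bar ends',[*ray(T,204,233,.12),*ray(T,246,229,.12)]); 
P('brush/sand',ray(T,250,265,.02))
E
```

```text
round [428.5, 213.0, 26.0, 0.5781, -0.3731, 0.055]
square [455.5, 218.0, 34.0, 0.5659, -0.4442, 0.055]
pentop [338.7708, 227.9167, 48.0, 0.5249, -0.1212, 0.167]
collar [0.5234, -0.1225, 0.076]
block [0.5236, -0.1214, 0.07]
  [0.5543, -0.0909, 0.07]
  [0.554, -0.1521, 0.07]
  [0.4929, -0.1533, 0.07]
  [0.4931, -0.0893, 0.07]
tri pentop [0.5255, -0.1196, 0.1698]
tri round [0.5784, -0.3725, 0.0549]
tri sq [0.5661, -0.4439, 0.0535]
tall top [0.4412, -0.0684, 0.2056]
red top [0.5507, -0.0297, 0.1487]
lid [0.6922, 0.2841, 0.086]
lid [0.7062, 0.0615, 0.086]
lid [0.5208, 0.0473, 0.086]
lid [0.5095, 0.2603, 0.086]
bar ends [0.5104, 0.2125, 0.12, 0.5223, 0.1067, 0.12]
brush/sand [0.4323, 0.1021, 0.02]
```

Pen at (0.524, -0.121), round stud at (0.578, -0.373), square stud at (0.566, -0.444). Moving above the pen with the tool's axes aligned to the world.

```bash
python3 -m handwheel '[0,0,0,0.131,0.06, 0,0,0,0.131,0.06, 0.038,-0.041,0,0,0.06, 0.038,-0.041,0,0,0.06, 0.038,-0.041,0,0,0.06, 0.038,-0.041,0,0,0.06, 0.038,-0.041,0,0,0.06, 0.038,-0.041,0,0,0.06, 0.038,-0.041,0,0,0.06, 0.038,-0.041,0,0,0.06, 0.038,-0.041,0,0,0.06, 0.038,-0.041,0,0,0.06, 0,0,0,0,0.06, 0,0,0,0,0.06]' 40
```

```text
t: 1.85
eef_pos: [0.5221, -0.1207, 0.2418]
tcp_rot: [3.142, 0.003, -0.002]
contact_force: [0.2, 0.4, 0.3]
finger_gap: 0.0598
gripper_force: 0.0
```

```bash
python3 -m handwheel '[0.002,0,0.03,0,0.06, 0,0,0.03,0,0.06, 0,0,0.03,0,0.06, 0,0,0.03,0,0.06, 0,0,0,0,0.06, 0,0,0,0,0.01, 0,0,0,0,0.01, 0,0,0,0,0.01, 0,0,0,0,0.01, 0,0,0,0,0.01, 0,0,0,0,0.01]' 40; python3 -c "
from h import *
d=snap('scene','g1.png');print(telemetry.read_state()['wrist_torque'])"
```

```text
t: 3.22
eef_pos: [0.5254, -0.1214, 0.1239]
tcp_rot: [3.14, 0.002, 0.004]
contact_force: [-1.0, -1.3, 6.5]
finger_gap: 0.0193
gripper_force: 39.0
[-0.2094817   0.31384765  0.00574269]
```

```bash
python3 -m handwheel '[0,0,-0.01,0,0.01, 0,0,-0.02,0,0.01, 0,0,-0.03,0,0.01, 0,0,-0.03,0,0.01, 0,0,0,0,0.01, 0,0,0,0,0.01]'; python3 - <<'E'
from h import *
s=telemetry.read_state();e=s['eef_pos'];print(e,s['finger_gap'])
d=snap('scene','lift.png')
p=proj(d,e+[0,0,-.05]).astype(int);print(p,proj(d,e-[0,0,.104]),proj(d,[.5781,-.373,.055]))
c=d['color'][p[1]-80:p[1]+70,p[0]-100:p[0]+100,::-1];cv2.imwrite('pics/c3.png',cv2.resize(c,None,fx=4,fy=4,interpolation=cv2.INTER_CUBIC))
E
```

```text
t: 4.03
eef_pos: [0.5241, -0.1205, 0.2118]
tcp_rot: [-3.141, -0.001, 0.001]
contact_force: [-0.2, 0.4, -0.3]
finger_gap: 0.019
gripper_force: 39.1
[ 0.5241266  -0.12048737  0.21181198] 0.019039425206663258
[224 212] [225.72377775 227.23832142] [151.33405141 311.43248608]
```

View pics/c3.png

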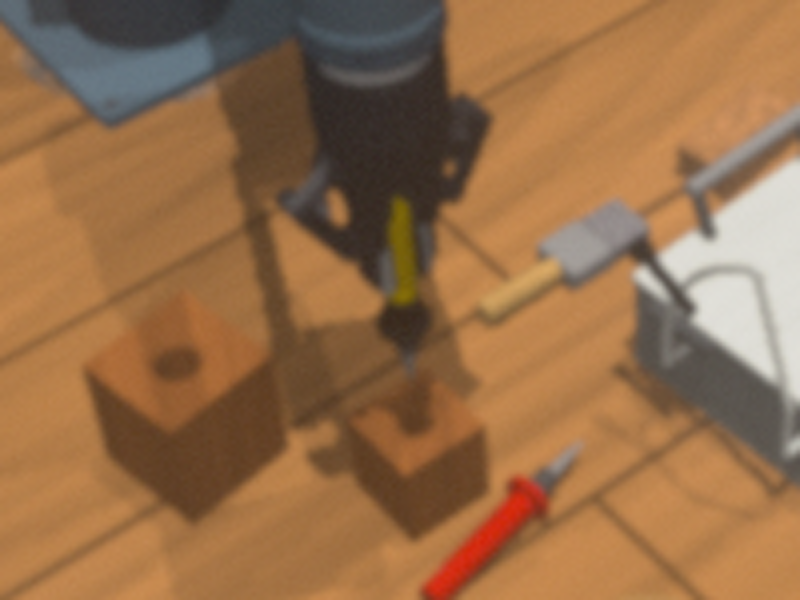

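The pen is lifted and its tip sits near pixel (226,226), as predicted. The red look-alike has been tipped over near the block at (250,260); it isn't a bystander and is clear of the path. Next is above the round stud.

```bash
python3 -m handwheel '[0.0108,0.0505,0,0,0.01, 0.0108,0.0505,0,0,0.01, 0.0108,0.0505,0,0,0.01, 0.0108,0.0505,0,0,0.01, 0.0108,0.0505,0,0,0.01, 0,0,0.02,0,0.01, 0,0,0.018,0,0.01, 0,0,0,0,0.01, 0,0,0,0,0.01]'; python3 - <<'E'
from h import *
s=telemetry.read_state();e=s['eef_pos'];print(e,s['finger_gap'])
r=lambda a,f:cv2.resize(a,None,fx=f,fy=f,interpolation=cv2.INTER_CUBIC)
d=snap('scene');t=snap('top')
print(proj(d,e-[0,0,.104]),proj(d,[.5781,-.373,.055]), proj(d,e+[0,0,.043]))
p=proj(d,e+[0,0,-.06]).astype(int);q=proj(t,e).astype(int);print(p,q)
A=r(d['color'][p[1]-50:p[1]+50,p[0]-40:p[0]+40,::-1],5);B=r(t['color'][q[1]-50:q[1]+50,q[0]-40:q[0]+40,::-1],5)
cv2.imwrite('pics/c4.png',np.hstack([A,B]))
E
```

```text
t: 5.2
eef_pos: [0.579, -0.3726, 0.1746]
tcp_rot: [3.142, 0.003, 0.0]
contact_force: [0.1, -0.1, 0.7]
finger_gap: 0.019
gripper_force: 39.3
[ 0.57902665 -0.37256733  0.17461345] 0.018974624816844768
[150.46313816 307.91743015] [151.33405141 311.43248608] [137.34745402 269.3477265 ]
[146 297] [444 206]
```

View pics/c4.png

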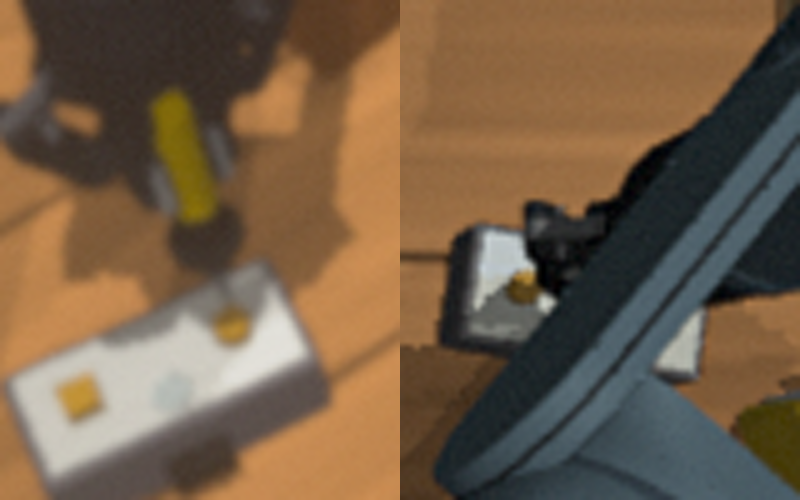

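The tip is about 15 mm above the round stud in line with it: tip (151,307), stud (152,312). Pressing.

```bash
python3 -m handwheel '[-0.001,0,0.012,0,0.01, 0,0,0.006,0,0.01, 0,0,0.003,0,0.01, 0,0,0,0,0.01, 0,0,0,0,0.01]'
```

```text
t: 5.92
eef_pos: [0.5778, -0.3732, 0.1537]
tcp_rot: [-3.142, -0.001, -0.0]
contact_force: [-0.6, 0.9, 2.3]
finger_gap: 0.019
gripper_force: 39.4
```

```bash
python3 -m handwheel '[0,0,0.001,0,0.01, 0,0,0,0,0.01, 0,0,0,0,0.01]'; python3 - <<'E'
from h import *
f=[]
for i in range(3): snap('scene'); f.append(telemetry.read_state()['contact_force'])
print(np.round(f,1).tolist(),telemetry.read_state()['eef_pos'])
E
```

```text
t: 6.3
eef_pos: [0.5778, -0.3733, 0.1524]
tcp_rot: [-3.142, -0.001, -0.0]
contact_force: [-0.9, 0.5, 2.6]
finger_gap: 0.0191
gripper_force: 39.4
[[0.1, 1.7, 2.3], [0.1, 1.9, 3.3], [0.0, 2.4, 2.8]] [ 0.57778069 -0.37324803  0.152355  ]
```

Vertical force is about 2.8 N, so the stud is roughly 5 mm down. On to the square stud.

```bash
python3 -m handwheel '[0,0,-0.01,0,0.01, 0,0,-0.016,0,0.01, -0.006,0.0355,0,0,0.01, -0.006,0.0355,0,0,0.01, 0,0,0,0,0.01, 0,0,0.014,0,0.01, 0,0,0.008,0,0.01, 0,0,0.004,0,0.01, 0,0,0,0,0.01, 0,0,0,0,0.01, 0,0,0,0,0.01, 0,0,0,0,0.01]';  python3 - <<'E'
from h import *
f=[]
for i in range(3): d=snap('scene'); f.append(telemetry.read_state()['contact_force'])
print(np.round(f,1).tolist(),telemetry.read_state()['eef_pos'])
E
```

```text
t: 7.95
eef_pos: [0.5659, -0.444, 0.1525]
tcp_rot: [-3.141, -0.001, -0.0]
contact_force: [-0.8, 2.3, 2.0]
finger_gap: 0.0188
gripper_force: 39.5
[[-1.2, 2.0, 2.4], [-1.2, 2.5, 2.2], [0.1, 2.7, 2.7]] [ 0.56591801 -0.44419102  0.15241055]
```

```bash
python3 -m handwheel '[0,0,-0.01,0,0.01, 0,0,-0.025,0,0.01, 0,0,-0.03,0,0.01, -0.006,-0.0462,0,0,0.01, -0.006,-0.0462,0,0,0.01, -0.006,-0.0462,0,0,0.01, -0.006,-0.0462,0,0,0.01, -0.006,-0.0462,0,0,0.01, -0.006,-0.0462,0,0,0.01, -0.006,-0.0462,0,0,0.01, 0,0,0,0,0.01, 0,0,0,0,0.01]'; python3 - <<'E'
from h import *
s=telemetry.read_state();e=s['eef_pos'];print(e,s['contact_force'])
r=lambda a,f:cv2.resize(a,None,fx=f,fy=f,interpolation=cv2.INTER_CUBIC)
d=snap('scene')
print(proj(d,e-[0,0,.104]),proj(d,[.5236,-.1212,.07]),proj(d,e+[0,0,.043]))
cv2.imwrite('pics/c5.png',r(d['color'][160:280,180:340,::-1],5))
E
```

```text
t: 9.6
eef_pos: [0.5241, -0.1216, 0.2179]
tcp_rot: [3.14, 0.002, 0.002]
contact_force: [0.5, 0.6, -1.1]
finger_gap: 0.0193
gripper_force: 39.4
[ 0.52407322 -0.12157866  0.21790263] [ 0.47469465  0.58845059 -1.1356267 ]
[225.15945078 225.82640142] [226.50521185 237.06362312] [220.14417067 182.93305807]
```

View pics/c5.png

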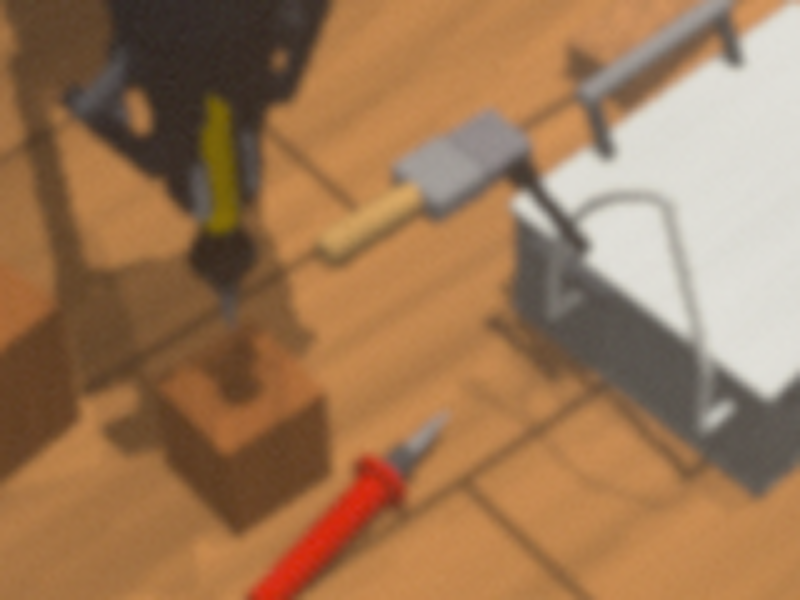

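```bash
python3 -m handwheel '[0,0,0.02,0,0.01, 0,0,0.015,0,0.01, 0,0,0.015,0,0.01, 0,0,0.02,0,0.01, 0,0,0.012,0,0.01, 0,0,0,0,0.01, 0,0,0,0,0.01]'
```

```text
t: 10.52
eef_pos: [0.5239, -0.1211, 0.1358]
tcp_rot: [3.141, 0.001, 0.001]
contact_force: [0.8, -0.8, -0.2]
finger_gap: 0.0192
gripper_force: 39.3
```

```bash
python3 -m handwheel '[0,0,0.006,0,0.01, 0,0,0.004,0,0.01, 0,0,0,0,0.01, 0,0,0,0,0.01]'
```

```text
t: 11.02
eef_pos: [0.5236, -0.1209, 0.1254]
tcp_rot: [3.142, 0.001, 0.0]
contact_force: [-1.4, -0.3, -0.9]
finger_gap: 0.019
gripper_force: 39.3
```

```bash
python3 -m handwheel '[0,0,0.001,0,0.03, 0,0,0,0,0.06, 0,0,0,0,0.06, 0,0,0,0,0.06, 0,0,0,0,0.06, 0,0,-0.03,0,0.06, 0,0,-0.05,0,0.06, 0,0,-0.05,0,0.06, 0,0.03,-0.02,0,0.06, 0,0.05,0,0,0.06, 0,0.05,0,0,0.06, 0,0.05,0,0,0.06, 0,0,0,0,0.06]'; python3 - <<'E'
from h import *
import pickle
d=snap('scene');t=snap('top')
pickle.dump((d,t),open('s2.pkl','wb'))
h=cv2.cvtColor(d['color'],cv2.COLOR_RGB2HSV);m=cv2.inRange(h,(24,150,90),(35,255,255))
n,l,st,c=cv2.connectedComponentsWithStats(m);print([ (s_.tolist(),np.round(q,1).tolist()) for s_,q in zip(st,c) if s_[4]>30])
print('pen top expected',proj(d,[.524,-.1212,.167]))
r=lambda a,f:cv2.resize(a,None,fx=f,fy=f,interpolation=cv2.INTER_CUBIC)
# left: wide scene view ; right: case zoom both
A=r(d['color'][165:285,200:330,::-1],5)[:600]; B=r(t['color'][155:245,255:285,::-1],5)
o=np.zeros((600,800,3),np.uint8);o[:,:650]=A;o[:450,650:]=B
cv2.imwrite('pics/c6.png',o)
E
```

```text
t: 12.65
eef_pos: [0.5231, -0.3045, 0.2735]
tcp_rot: [3.141, -0.005, -0.001]
contact_force: [0.6, 0.1, -0.7]
finger_gap: 0.0601
gripper_force: 0.0
[([0, 0, 560, 420, 229712], [285.2, 206.7]), ([218, 163, 10, 21, 161], [222.2, 173.5]), ([221, 208, 8, 24, 116], [225.1, 218.1]), ([0, 283, 90, 121, 5211], [31.0, 333.1])]
pen top expected [223.56164804 211.10927545]
```

View pics/c6.png

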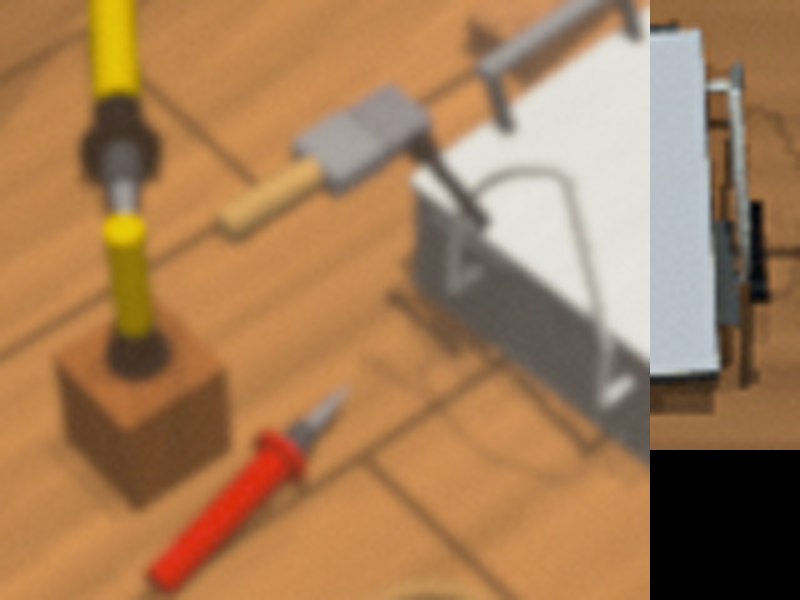

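The pen is seated: its top is at about (224,211), as expected. The black marker is the slanted blade from scene (284,191) to (297,209), seen in the top view at (276,195)–(277,215). I'll triangulate its angle.

```bash
python3 - <<'E'
from h import *
import pickle
S,T=pickle.load(open('s2.pkl','rb'))
# refine lid corners in top via bright mask
h=cv2.cvtColor(T['color'],cv2.COLOR_RGB2HSV);m=cv2.inRange(h,(0,0,140),(180,70,255));m[:,:170]=0;m[:,285:]=0;m[:140]=0;m[250:]=0
m=cv2.morphologyEx(m,cv2.MORPH_OPEN,np.ones((7,7)))
m=cv2.morphologyEx(m,cv2.MORPH_CLOSE,np.ones((9,9)))
ct=max(cv2.findContours(m,0,2)[0],key=cv2.contourArea);b=cv2.boxPoints(cv2.minAreaRect(ct));print(np.round(b,1).tolist())
W=np.array([ray(T,*p,.086)[:2] for p in b]).astype(np.float32);r=cv2.minAreaRect(W);print('lid rect',r)
c=np.array(r[0]);e=W[np.argsort(W[:,0])];
v=e[2:].mean(0)-e[:2].mean(0);psi=np.arctan2(v[1],v[0]);print('case yaw',np.degrees(psi))
ex=np.array([np.cos(psi),np.sin(psi)]);ey=np.array([-ex[1],ex[0]]);H=c+.091*ex;print('hinge',H)
M=lambda d:np.array(d['intrinsics'])@np.c_[d['R'],d['t']]
def tri(p,q):
    X=cv2.triangulatePoints(M(T),M(S),np.array(p,float).reshape(2,1),np.array(q,float).reshape(2,1));return (X[:3]/X[3]).ravel()
loc=lambda X:np.round([(X[:2]-H)@ex,(X[:2]-H)@ey,X[2]-.08],4)
a=loc(tri((277,215.3),(284.2,191.2)));b=loc(tri((276.4,195.3),(297,209.3)));print('marker ends',a,b,'slope',np.arctan2(a[2]-b[2],b[0]-a[0]),'radial',[np.arctan2(q[2],-q[0]) for q in(a,b)],[np.hypot(q[0],q[2]) for q in (a,b)])
w=lambda x,y,z:np.r_[H+x*ex+y*ey,.08+z]
for th in(.4,.5,.6,.7,.8):print(th,[np.round(np.r_[proj(T,X),proj(S,X)],1).tolist() for X in [w(-R*np.cos(th),-.13,R*np.sin(th)) for R in(.10,.13,.16)]])
B=w(-.185,0,.04);print('bar',B,proj(T,B),proj(S,B), proj(T,w(-.185,.056,.04)),proj(T,w(-.185,-.056,.04)))
np.save('case.npy',[*H,psi])
E
```

```text
[[178.89999389648438, 164.89999389648438], [264.8999938964844, 160.89999389648438], [268.1000061035156, 228.89999389648438], [182.0, 232.89999389648438]]
lid rect ((0.6092197895050049, 0.172398179769516), (0.1807844191789627, 0.22906531393527985), 3.610285997390747)
case yaw 4.5138526
hinge [0.69993754 0.17955989]
marker ends [-0.1536 -0.1351  0.0775] [-0.1026 -0.1387  0.0545] slope 0.42366892187751615 radial [np.float64(0.46728679231149534), np.float64(0.4882864417327365)] [np.float64(0.17204420943466825), np.float64(0.11617663276235889)]
0.4 [[272.1, 191.8, 301.7, 214.0], [272.6, 201.9, 293.7, 204.9], [273.2, 212.3, 285.9, 195.9]]
0.5 [[271.9, 189.6, 303.1, 212.5], [272.4, 199.0, 295.5, 202.9], [272.9, 208.8, 287.9, 193.3]]
0.6 [[271.7, 187.0, 304.8, 211.3], [272.1, 195.6, 297.6, 201.3], [272.5, 204.6, 290.5, 191.2]]
0.7 [[271.5, 184.0, 306.7, 210.5], [271.8, 191.8, 300.1, 200.0], [272.1, 199.9, 293.4, 189.5]]
0.8 [[271.2, 180.8, 308.9, 209.9], [271.5, 187.6, 302.9, 199.2], [271.7, 194.7, 296.8, 188.4]]
bar [0.51551133 0.16500037 0.12      ] [222.86907228 231.30253883] [310.29807134 169.40260336] [200.73827726 232.68126286] [245.0145182  229.92290207]
```

Marker angle is about 0.46 rad and the bar's middle is about (0.515, 0.160, 0.120), case yaw about 5°. Moving above the bar, then spinning the tool so the fingers close along the case's x.

```bash
python3 -m handwheel '[0,-0.0516,0,0,0.06, 0,-0.0516,0,0,0.06, -0.002,-0.0516,0,0,0.06, -0.002,-0.0516,0,0,0.06, -0.002,-0.0516,0,0,0.06, -0.002,-0.0516,0,0,0.06, 0,-0.0516,0,0,0.06, 0,-0.0516,0,0,0.06, 0,-0.0516,0,0,0.06, 0,0,0,-0.166,0.06, 0,0,0,-0.166,0.06, 0,0,0,-0.166,0.06, 0,0,0,-0.166,0.06, 0,0,0,-0.166,0.06, 0,0,0,-0.166,0.06, 0,0,0,-0.166,0.06, 0,0,0,-0.166,0.06, 0,0,0,-0.166,0.06, 0,0,0,-0.166,0.06]'; python3 - <<'E'
from h import *
from scipy.spatial.transform import Rotation as Ro
s=telemetry.read_state();R=Ro.from_rotvec(s['tcp_rot']).as_matrix();e=s['eef_pos']
print(e,np.round(R,3).tolist(),s['joint_pos'])
print('shift in tool axes to z=.112:',R.T@(np.array([.515,.160,.112])-e))
E
```

```text
t: 15.12
eef_pos: [0.5141, 0.1649, 0.2746]
tcp_rot: [-2.11, -2.327, -0.001]
contact_force: [0.4, -0.7, 0.6]
finger_gap: 0.0598
gripper_force: 0.0
[0.51409167 0.16491562 0.27461829] [[-0.097, 0.995, 0.0], [0.995, 0.097, 0.0], [0.0, 0.0, -1.0]] [1.03447877e-01 2.20508006e-01 1.50556354e+00 4.33829154e-04
 1.41546187e+00 5.76092393e-03]
shift in tool axes to z=.112: [-0.0050505   0.00041567  0.16261616]
```

```bash
python3 -m handwheel '[-0.005,0,0.03,0,0.06, 0,0,0.04,0,0.06, 0,0,0.04,0,0.06, 0,0,0.03,0,0.06, 0,0,0.0225,0,0.06, 0,0,0,0,0.06, 0,0,0,0,0.06]'
```

```text
t: 16.0
eef_pos: [0.516, 0.1593, 0.113]
tcp_rot: [2.117, 2.32, 0.002]
contact_force: [0.6, -0.3, 0.4]
finger_gap: 0.0602
gripper_force: 0.0
```

```bash
python3 -m handwheel '[0,0,0,0,0.03, 0,0,0,0,0.02, 0,0,0,0,0.0, 0,0,0,0,0.0, 0,0,0,0,0.0, 0,0,0,0,0.0]' 40
```

```text
t: 16.75
eef_pos: [0.5163, 0.1585, 0.1122]
tcp_rot: [2.119, 2.318, 0.002]
contact_force: [1.1, 0.1, 3.3]
finger_gap: 0.0107
gripper_force: 39.1
```

```bash
python3 -m handwheel '[0,0.0022,-0.0092,0,0, 0,0.0027,-0.0091,0,0, 0,0.0031,-0.0089,0,0, 0,0.0036,-0.0088,0,0, 0,0.004,-0.0085,0,0, 0,0.0044,-0.0084,0,0, 0,0.0048,-0.0081,0,0, 0,0.0053,-0.0079,0,0, 0,0.0057,-0.0076,0,0, 0,0,0,0,0, 0,0,0,0,0, 0,0,0,0,0]'; python3 - <<'E'
from h import *
import pickle
d=snap('scene');t=snap('top');pickle.dump((d,t),open('s3.pkl','wb'))
r=lambda a,f:cv2.resize(a,None,fx=f,fy=f,interpolation=cv2.INTER_CUBIC)
A=r(d['color'][165:240,265:330,::-1],8); B=r(t['color'][170:225,258:293,::-1],8)
o=np.zeros((600,800,3),np.uint8);o[:,:520]=A;o[:440,520:]=B
cv2.imwrite('pics/c7.png',o)
E
```

```text
t: 18.25
eef_pos: [0.5497, 0.161, 0.1884]
tcp_rot: [-2.118, -2.318, 0.006]
contact_force: [-5.4, -5.6, -3.4]
finger_gap: 0.0109
gripper_force: 39.0
```

View pics/c7.png

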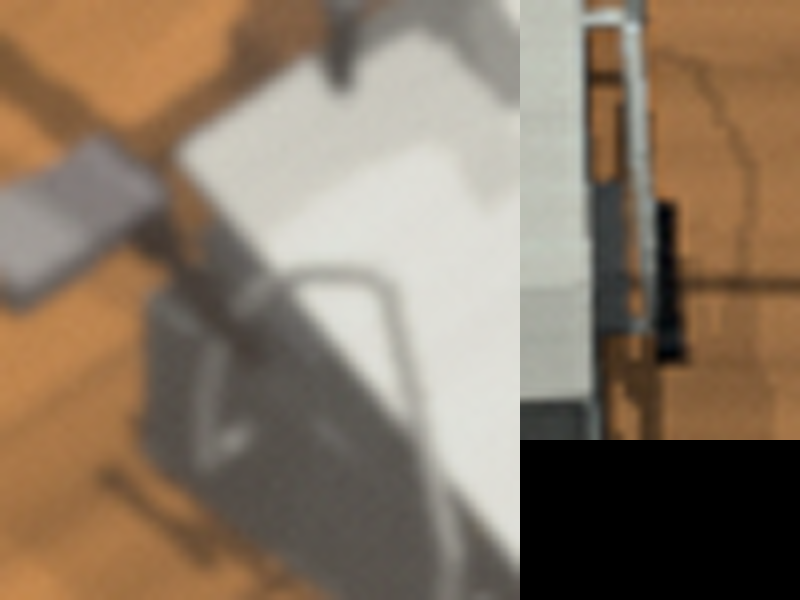

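In scene, the lid's edge runs crop (180,155) to (520,580) and the black marker (135,225) to (265,355), with the grey pointer just behind it and nearly parallel. I'll fit lines to get both angles.

```bash
python3 - <<'E'
from h import *
import pickle
S2,T2=pickle.load(open('s2.pkl','rb'));S3,T3=pickle.load(open('s3.pkl','rb'))
def pca(pts):
    l=cv2.fitLine(np.array(pts,np.float32),cv2.DIST_HUBER,0,.01,.01).ravel();return l[2:],l[2:]+l[:2]*10
def nrm(d,p,q):
    K,R=np.array(d['intrinsics']),np.array(d['R']);f=lambda u:R.T@np.linalg.inv(K)@np.r_[u,1];n=np.cross(f(p),f(q));return n/np.linalg.norm(n)
psi=np.radians(5.);ex=np.array([np.cos(psi),np.sin(psi),0]);ey=np.array([-ex[1],ex[0],0])
def ang(v): v=v/np.linalg.norm(v); v=v*np.sign(v@ex); return -np.arcsin(v[2])
def dark(d,box,th,n):
    x0,y0,x1,y1=box;V=d['color'].max(2)[y0:y1,x0:x1];m=(V<th).astype(np.uint8)
    c,l,st,ce=cv2.connectedComponentsWithStats(m);k=1+np.argmax(st[1:,4]);ys,xs=np.nonzero(l==k)
    p=np.c_[xs+x0,ys+y0];print(n,st[k].tolist(),(np.round(ce[k],1)+[x0,y0]).tolist());return p
for S,T in((S2,T2),(S3,T3)):
    for th in(60,75,90):
        ps=dark(S,(280,186,302,216),th,'S');pt=dark(T,(273,190,282,220),th-20,'T')
        a=pca(ps);b=pca(pt);n1=nrm(S,*a);n2=nrm(T,*b)
        print(th,'marker ang',ang(np.cross(n1,n2)),ang(np.cross(n1,ey)),a[1]-a[0])
# lid -y edge now, from crop pixels
g=lambda u,v:(265+(u+.5)/8-.5,165+(v+.5)/8-.5)
n=nrm(S3,g(180,155),g(520,580));print('lid edge ang (3)',ang(np.cross(n,ey)))
# subpixel: bright-mask boundary
V=S3['color'].max(2).astype(float);pts=[]
for y in range(190,199):
    row=V[y,284:312];k=np.argmax(np.diff(row));pts.append((284+k+.5,y))
for y in range(205,232):
    row=V[y,290:335];k=np.argmax(np.diff(row));pts.append((290+k+.5,y))
a=pca(pts);print(np.round(pts[::4],1).tolist());print('lid edge fit',ang(np.cross(nrm(S3,*a),ey)))
E
```

```text
Traceback (most recent call last):
ValueError: attempt to get argmax of an empty sequence
```

```bash
cat > m.py <<'E'
from h import *
import pickle
S2,T2=pickle.load(open('s2.pkl','rb'));S3,T3=pickle.load(open('s3.pkl','rb'))
def pca(pts):
    l=cv2.fitLine(np.array(pts,np.float32),cv2.DIST_HUBER,0,.01,.01).ravel();return l[2:],l[2:]+l[:2]*10
def nrm(d,p,q):
    K,R=np.array(d['intrinsics']),np.array(d['R']);f=lambda u:R.T@np.linalg.inv(K)@np.r_[u,1];n=np.cross(f(p),f(q));return n/np.linalg.norm(n)
psi=np.radians(5.);ex=np.array([np.cos(psi),np.sin(psi),0]);ey=np.array([-ex[1],ex[0],0])
def ang(v): v=v/np.linalg.norm(v); v=v*np.sign(v@ex); return -np.arcsin(v[2])
def dark(d,box,th,n):
    x0,y0,x1,y1=box;V=d['color'].max(2)[y0:y1,x0:x1];m=(V<th).astype(np.uint8)
    c,l,st,ce=cv2.connectedComponentsWithStats(m)
    if c<2: print(n,th,'none',V.min());return None
    k=1+np.argmax(st[1:,4]);ys,xs=np.nonzero(l==k)
    p=np.c_[xs+x0,ys+y0];print(n,th,(st[k]+[x0,y0,0,0,0]).tolist(),(np.round(ce[k],1)+[x0,y0]).tolist());return p
pt=dark(T2,(273,190,282,220),60,'T');n2=nrm(T2,*pca(pt))
for th in(70,80,90,100):
    ps=dark(S2,(280,186,302,216),th,'S')
    if ps is None: continue
    n1=nrm(S2,*pca(ps));print('  marker ang',ang(np.cross(n1,n2)),ang(np.cross(n1,ey)))
g=lambda u,v:(265+(u+.5)/8-.5,165+(v+.5)/8-.5)
n=nrm(S3,g(180,155),g(520,580));print('lid edge ang (3)',ang(np.cross(n,ey)))
V=S3['color'].max(2).astype(float);pts=[]
for y in list(range(188,197))+list(range(208,234)):
    x0=int(287.5+(y-184.4)*.8)-6;row=V[y,x0:x0+13];pts.append((x0+np.argmax(np.diff(row))+.5,y))
a=pca(pts);print(np.round(pts[::4],1).tolist());print('lid edge fit',ang(np.cross(nrm(S3,*a),ey)))
E
python3 m.py
```

```text
T 60 [274, 196, 5, 20, 53] [275.9, 206.4]
S 70 none 76
S 80 [283, 193, 3, 3, 5] [283.8, 194.2]
  marker ang 0.20403207977780835 0.28226916666456625
S 90 [282, 192, 5, 5, 15] [283.8, 194.1]
  marker ang 0.5559249941543918 0.6166718712307288
S 100 [284, 206, 5, 10, 32] [286.0, 211.8]
  marker ang 1.372056425136753 1.3639123860081606
lid edge ang (3) 0.49982776629445363
[[290.5, 188.0], [293.5, 192.0], [296.5, 196.0], [308.5, 211.0], [312.5, 215.0], [317.5, 219.0], [317.5, 223.0], [322.5, 227.0], [326.5, 231.0]]
lid edge fit 0.45405340861050897
```

```bash
python3 - <<'E'
from h import *
import pickle
S2,T2=pickle.load(open('s2.pkl','rb'));S3,T3=pickle.load(open('s3.pkl','rb'))
print('cols',list(range(280,303)))
for y in range(188,214):print(y,*S2['color'].max(2)[y,280:303])
print('T3 cols 264-281')
for y in range(190,218):print(y,*T3['color'].max(2)[y,264:281])
E
```

```text
cols [280, 281, 282, 283, 284, 285, 286, 287, 288, 289, 290, 291, 292, 293, 294, 295, 296, 297, 298, 299, 300, 301, 302]
188 154 155 155 155 156 164 183 206 214 213 212 207 206 204 202 200 197 186 159 120 103 121 166
189 153 152 150 149 144 148 175 200 211 209 209 205 202 201 199 201 202 194 170 133 106 113 148
190 153 149 141 133 126 133 166 198 207 206 204 202 200 201 202 207 212 207 189 157 126 121 150
191 148 138 123 111 105 118 154 188 202 200 201 202 200 206 211 216 221 220 210 190 164 156 172
192 135 119 102 89 87 104 140 174 195 199 200 202 208 215 220 222 225 225 222 215 202 197 206
193 116 99 86 78 82 91 119 156 184 198 203 208 217 222 224 226 227 226 226 222 220 221 221
194 106 93 82 76 77 80 103 139 175 198 212 219 223 226 227 228 227 227 227 226 225 224 225
195 119 112 94 80 78 78 90 123 168 204 220 224 226 227 228 227 226 227 226 226 226 226 226
196 152 143 119 93 84 81 87 113 161 202 221 227 227 228 227 227 225 226 226 226 227 224 226
197 180 174 150 129 116 105 93 103 139 188 218 225 227 226 227 227 227 226 225 224 222 220 216
198 194 190 180 171 165 147 115 96 115 16
[... 2552 characters left out ...]
 94 80 30 19 33 77 106 109
207 173 177 158 59 57 58 62 90 136 103 76 35 13 41 96 139 143
208 172 172 151 62 54 56 58 86 133 104 70 29 11 42 98 143 139
209 171 176 156 66 56 57 55 70 103 101 66 25 14 23 84 142 141
210 176 173 155 63 53 53 57 65 94 97 56 18 13 21 76 139 142
211 172 171 154 55 40 41 46 63 96 85 69 26 22 31 80 141 139
212 170 171 154 53 47 64 77 98 128 85 71 33 28 34 81 137 137
213 172 173 161 56 51 73 77 99 127 81 67 22 24 20 58 113 133
214 172 174 158 58 51 72 71 89 116 78 63 12 7 14 53 105 130
215 170 174 157 65 56 70 73 71 72 69 64 45 64 71 78 106 126
216 171 175 159 74 52 73 76 70 74 74 72 97 133 134 133 132 130
217 172 176 163 75 47 79 88 74 74 77 75 96 134 135 133 132 130
```

```bash
cat >> m.py <<'E'
print('----')
pts=[(286.2,197),(287,198),(287.8,199),(288.6,200),(289.5,201),(290.5,202),(291.3,203),(292.2,204),(292.8,205),(293.4,206),(294,207),(294.9,208)]
n1=nrm(S2,*pca(pts));print('marker ang',ang(np.cross(n1,ey)),ang(np.cross(n1,n2)))
# position-based: intersect scene ray with marker's plane y_local=-.13x, for hinge candidates
def hit(d,p,H,yl):
    K,R,t=[np.array(d[k]) for k in('intrinsics','R','t')];c=-R.T@t;r=R.T@np.linalg.inv(K)@np.r_[p,1]
    s=(yl-(c-H)@ey)/(r@ey);X=c+s*r-H;return X@ex,X[2]
for H in([.699,.174,.08],[.696,.174,.08]):
  for yl in(-.13,-.136):
    H=np.array(H);o=[hit(S2,p,H,yl) for p in((286.2,197),(290.5,202),(294.9,208))]
    print(H,yl,[(round(np.hypot(*q),3),round(np.arctan2(q[1],-q[0]),3)) for q in o], 'top v ends', [np.round(proj(T2,H-R_*np.cos(.46)*ex+yl*ey+[0,0,R_*np.sin(.46)]),1).tolist() for R_ in(.1025,.1575)])
  print('pointer pred',[np.round(proj(T2,H-R_*np.cos(.45)*ex-.119*ey+[0,0,R_*np.sin(.45)]),1).tolist() for R_ in(.1025,.1575)])
E
python3 m.py | sed -n '/----/,$p'
```

```text
----
marker ang 0.5053510487839267 0.43663635553214164
[0.699 0.174 0.08 ] -0.13 [(np.float64(0.156), np.float64(0.46)), (np.float64(0.139), np.float64(0.464)), (np.float64(0.121), np.float64(0.446))] top v ends [[274.5, 191.3], [275.7, 209.3]]
[0.699 0.174 0.08 ] -0.136 [(np.float64(0.155), np.float64(0.527)), (np.float64(0.139), np.float64(0.539)), (np.float64(0.121), np.float64(0.532))] top v ends [[276.9, 191.1], [278.1, 209.2]]
pointer pred [[270.2, 191.8], [271.2, 210.0]]
[0.696 0.174 0.08 ] -0.13 [(np.float64(0.153), np.float64(0.466)), (np.float64(0.137), np.float64(0.47)), (np.float64(0.119), np.float64(0.453))] top v ends [[274.5, 192.4], [275.6, 210.5]]
[0.696 0.174 0.08 ] -0.136 [(np.float64(0.152), np.float64(0.534)), (np.float64(0.136), np.float64(0.547)), (np.float64(0.118), np.float64(0.541))] top v ends [[276.8, 192.3], [278.1, 210.4]]
pointer pred [[270.2, 193.0], [271.2, 211.2]]
```

```bash
cat >> m.py <<'E'
print('====')
V=S3['color'].max(2).astype(float);e=[]
for y in list(range(188,197))+list(range(208,224)):
    x0=int(287.5+(y-184.4)*.8)-6;row=V[y,x0:x0+13];e.append((x0+np.argmax(np.diff(row))+.5,y))
for hy in(.170,.172,.174,.176):
    H=np.array([.697,hy,.08]);o=np.array([hit(S3,p,H,-.112) for p in e])
    # lid top edge: perpendicular offset .006 above hinge plane
    a=[np.arctan2(z,-x)-.006/np.hypot(x,z) for x,z in o]
    m=[np.arctan2(q[1],-q[0]) for q in[hit(S2,p,H,-.13) for p in pts]]
    print(hy,'lid',np.median(a).round(3),'marker',np.median(m).round(3))
E
python3 m.py | sed -n '/====/,$p'
```

```text
====
0.17 lid 0.582 marker 0.512
0.172 lid 0.544 marker 0.487
0.174 lid 0.507 marker 0.463
0.176 lid 0.476 marker 0.438
```

```bash
python3 - <<'E'
from h import *
import pickle
S,T=pickle.load(open('s3.pkl','rb'))
c=S['color'][178:218,276:309,::-1];c=cv2.resize(c,None,fx=15,fy=15,interpolation=cv2.INTER_CUBIC)
c=cv2.convertScaleAbs(c,alpha=1.5,beta=-50)
t=cv2.resize(T['color'][186:220,262:282,::-1],None,fx=15,fy=15,interpolation=cv2.INTER_CUBIC)
o=np.zeros((600,800,3),np.uint8);o[:,:495]=c;o[:510,500:800]=t
for i in range(0,33,5):cv2.putText(o,str(276+i),(i*15,10),0,.35,(0,0,255),1)
for i in range(0,40,5):cv2.putText(o,str(178+i),(0,i*15+8),0,.35,(0,0,255),1)
cv2.imwrite('pics/c8.png',o)
E
```

```text
(no output)
```

View pics/c8.png

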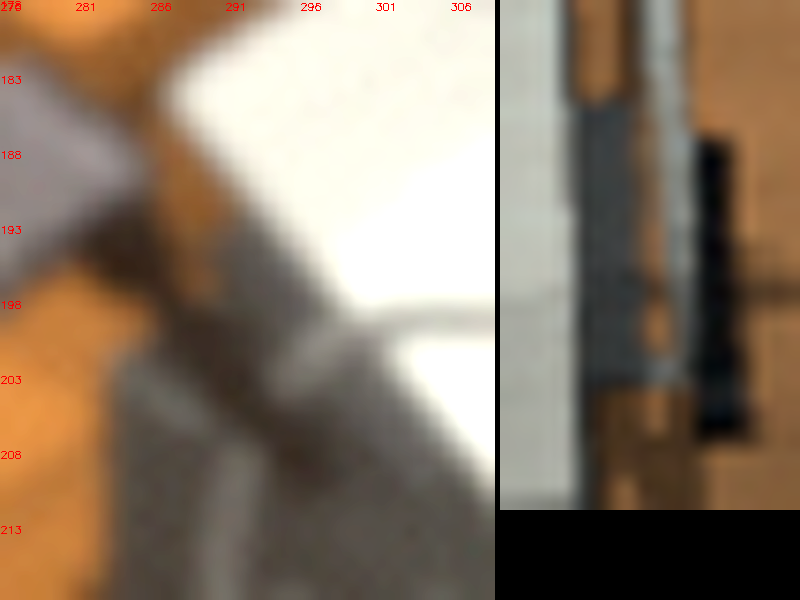

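```bash
cat >> m.py <<'E'
print('####')
from scipy.optimize import least_squares
w=lambda H,R,y,th,dz=0:H-R*np.cos(th)*ex+y*ey+np.array([0,0,R*np.sin(th)])+dz*(np.sin(th)*ex+np.array([0,0,np.cos(th)]))
obs=[(S3,.1575,-.112,(291,192.3)),(S3,.1575,-.126,(289.2,197.3)),(T3,.1575,-.112,(267.1,211.2)),(T3,.1575,-.126,(270.9,211.2)),(T3,.1025,-.126,(270.6,192.3))]
for off in(0,.003,.006):
  for th in(.44,.45,None):
    f=lambda q:np.concatenate([proj(d,w(np.r_[q[:2],.08],R,y,th or q[2],off))-p for d,R,y,p in obs])
    s=least_squares(f,[.697,.175,.45]);H=np.r_[s.x[:2],.08]
    # marker: fit angle & y & radial span from top ends and scene line/end
    mo=[(S2,0,(295.6,209.2)),(T2,0,(275.6,195.2)),(T2,1,(276.3,215.2))]
    def g2(q):
        r=np.concatenate([proj(d,w(H,q[i],q[2],q[3]))-p for d,i,p in mo])
        a,b=[proj(S2,w(H,R,q[2],q[3])) for R in q[:2]];tt=(b-a)/np.linalg.norm(b-a)
        return np.r_[r,[.5*np.cross(tt,np.array(p)-a) for p in pts]]
    m=least_squares(g2,[.117,.17,-.13,.46])
    print(off,th,'H',s.x.round(4),'rms',np.sqrt(np.mean(s.fun**2)).round(2),'marker',m.x.round(3),np.sqrt(np.mean(m.fun**2)).round(2))
E
python3 m.py 2>/dev/null| sed -n '/####/,$p'
```

```text
####
0 0.44 H [0.6985 0.1791 0.45  ] rms 1.04 marker [ 0.117  0.177 -0.137  0.478] 0.17
0 0.45 H [0.6981 0.1788 0.45  ] rms 1.15 marker [ 0.117  0.177 -0.137  0.48 ] 0.17
0 None H [0.7003 0.1804 0.3983] rms 0.8 marker [ 0.119  0.178 -0.138  0.472] 0.17
0.003 0.44 H [0.6975 0.1785 0.45  ] rms 1.27 marker [ 0.116  0.176 -0.136  0.482] 0.17
0.003 0.45 H [0.6971 0.1782 0.45  ] rms 1.4 marker [ 0.116  0.176 -0.136  0.484] 0.17
0.003 None H [0.7003 0.1804 0.3787] rms 0.8 marker [ 0.119  0.178 -0.138  0.472] 0.17
0.006 0.44 H [0.6965 0.1779 0.45  ] rms 1.53 marker [ 0.115  0.175 -0.136  0.486] 0.17
0.006 0.45 H [0.696  0.1776 0.45  ] rms 1.67 marker [ 0.115  0.175 -0.136  0.488] 0.16
0.006 None H [0.7003 0.1804 0.359 ] rms 0.81 marker [ 0.119  0.178 -0.138  0.472] 0.17
```

The combined fit puts the marker at about 0.48 rad, and the lid is at about 0.445. Raising the bar 4.5 mm along its arc.

```bash
python3 -m handwheel '[0,0.002,-0.0023,0,0, 0,0.0018,-0.0024,0,0, 0,0,0,0,0, 0,0,0,0,0, 0,0,0,0,0, 0,0,0,0,0]'; python3 - <<'E'
from h import *
d=snap('scene');h=cv2.cvtColor(d['color'],cv2.COLOR_RGB2HSV);m=cv2.inRange(h,(24,150,90),(35,255,255))
n,l,st,c=cv2.connectedComponentsWithStats(m);print([s.tolist() for s in st[1:] if s[4]>30])
# lid edge fit again, for a cross-check
exec(open('m.py').read().split("pt=dark")[0].split("S2,T2=")[0]); 
psi=np.radians(5.);ey=np.array([-np.sin(psi),np.cos(psi),0]);V=d['color'].max(2).astype(float);p=[]
for y in list(range(188,197))+list(range(208,234)):
    x0=int(288+(y-184)*.8)-6;p.append((x0+np.argmax(np.diff(V[y,x0:x0+13]))+.5,y))
q=cv2.fitLine(np.array(p,np.float32),cv2.DIST_HUBER,0,.01,.01).ravel()
K,R=np.array(d['intrinsics']),np.array(d['R']);f=lambda u:R.T@np.linalg.inv(K)@np.r_[u,1]
v=np.cross(np.cross(f(q[2:]),f(q[2:]+10*q[:2])),ey);print('lid edge',np.arcsin(abs(v[2])/np.linalg.norm(v)))
E
```

```text
t: 19.1
eef_pos: [0.5533, 0.1612, 0.1932]
tcp_rot: [-2.118, -2.318, 0.007]
contact_force: [-7.0, -5.4, -1.6]
finger_gap: 0.0107
gripper_force: 39.0
[[218, 163, 9, 21, 148], [221, 208, 8, 23, 109], [0, 283, 90, 121, 5190]]
lid edge 0.49740167113292094
```

The lid is at about 0.48 rad, held and still, and the pen is seated and unmoved. Handing in.

```bash
python3 -c "
from plant import ticket
print(ticket.hand_in())"
```

```text
the job is handed in; nothing more can be done
None
```

I pressed the round and then the square stud with the pen, put the pen back seated in its block, and handed in holding the lid at about 0.48 rad, my estimate of the marker's angle; no verdict came back, and the red look-alike pen got knocked over.

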